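Unclip the charged battery pack from its dock

ROBOT

A 6-joint arm with a two-finger parallel gripper is mounted at the origin on a cart in front of the work surface, level with it; the furniture and walls round the work are solid. World frame = base frame: x ahead of the robot, y to its left, z up, the work surface at z = 0. Lengths are in m, angles in rad, forces in N, time in s.
With the tool pointing down it reaches from about 0.35 to 0.775 m from the base axis. Payload 5.5 kg.
Tool frame: the origin (TCP) lies midway between the tips of the shut fingers; the grasp point (between the pads) lies 19 mm behind it; z points along the fingers, y is the line along which they close (so a half turn about z gives the same grasp; the last joint's range is limited). The gripper opens to 85 mm and grips with 20 to 120 N. Pads are 22 mm wide; open, the fingers measure 114 mm over their backs; the gripper's body (76 mm by 85 mm) begins 54 mm behind the grasp point. The pads swing forward as they close: fully open they stand 13 mm farther back than shut.
Start: joints at [-1.406, 0.313, 0.046, 1.304, 0, 1.431], TCP at [0.173, -0.549, 0.231] pointing down, gripper open.
Joint ranges: [-2.76, 2.76], [-0.86, 1.69], [-1.03, 1.26], [-2.2, 2.34], [-1.47, 1.5], [-3.14, 3.14]. Speed limits (rad/s): [2.57, 2.57, 3.14, 3.14, 3.14, 3.14].

INTERFACE

Orientations are given as a unit quaternion [w, x, y, z].
In Python, from bench import env gives the robot as it stands.
- The arm moves only by the tool servo_tool, never from a script. Its argument "series" is one flat list of numbers, 6 for each row, row after row: the shift along the world's x, y, z in cm, then the turn, a rotation vector about the world's x, y, z in rad. A call has exactly 10 rows; each row shifts and turns the commanded pose from where the row before left it; what a row does not reach is not made up. A row lasts 1/8 s, in which the tool goes at most 62.5 mm and 10.7 degrees, less where a joint would pass 70% of its speed; a pose out of reach is approached as far as the arm can. A call with a gripper value outside its range is refused whole. "fingers" is the closure, from 0 (fully open) to 1 (shut), set as the call begins (left out, the last holds). The fingers move at their own pace and stop on an object; "force" is the grip in N (left out, the last holds). Time passes only in rows, so rows that do not move let the fingers close, or fill a call up. It gives the time, the measured TCP pose, the force, the opening and the grip force at its end, in the units of the state.
- env.observe(): the state, without advancing time (a new reading comes with each control period).
- env.get_image(name): name is "side" or "top" or "wrist"; returns the picture (480x640x3 uint8, blue, green, red); there is no depth.
- env.get_calibration(name): a dict with "fovy" (degrees; the focal length in pixels is half the picture's height over the tangent of half this angle, whatever the lens; pixels are square), "cx", "cy" (the principal point, pixels), "dist_coeffs" ([k1, k2, p1, p2, k3] as OpenCV has them; the pictures are not rectified), "cam_to_world" (4x4, takes a point from camera to world coordinates). Camera axes: x right, y down, z forward; pixel columns grow to the right and rows downward; lengths in m; the calibration is good to about 2 mm. A picture is of the moment at which its call begins: read the wrist's pose just before it. get_calibration takes no time and is no camera call; for the wrist camera it gives the pose at the moment of the call.
- env.close_job(): hands the job in; it is judged then, once.
Trained networks look in the newest picture that a camera, given by its name, has taken for a name from the list of things; names that differ only in an ending like _2 or _b are one class to them, and where a whole thing is asked for, a point or a joint stands for the part that bears it (a point fixed in the world has none). Each returns a list of dicts, best first, with "score" (0 to 1); they miss things now and then, are a little off and sometimes report something else, mostly with a low value. They report only what shows in the picture. A call takes as long as a camera call. They do not tell look-alikes from the thing itself.
- env.search_frame(query, camera): "location" ([x, y, z] in m, in world coordinates, good to about 4 mm: the middle of the surface that is visible of it).
- env.silhouettes(query, camera): "pixels" (480x640 bool, what is visible of it).
- env.mark_of(query, camera): "location" ([x, y, z] in m, in world coordinates, good to about 4 mm: a listed point, or the origin of a listed thing).
The state is a dict: "time_s": time; "joint_positions": joint angles; "dq": joint speeds; "joint_efforts": joint torques, N m; "eef_pos": TCP position; "eef_rot": TCP orientation; "force": force on the tool from outside, world axes, zero at the start; "moment": the same for the moment, N m; "opening": finger opening in m; "grip_force": force on a finger pad.
Only numpy, scipy, OpenCV 4.12 (cv2) and the standard library are available. Lean on these libraries where they do the work, as an engineer would, in place of code of your own. Each camera call takes 0.05 s, during which the arm holds its last target. There are 200 camera calls.

TASK

The tag printer's battery pack is charged: pinch its two sprung side tabs in together, evenly and only as hard as it takes, feeling your way since the pads stand out unevenly, and draw the pack straight up out of the charging dock without straining its walls. Then set it down gently, standing upright on the floor of the grey tray, and let go. Leave the bottle, the thread and the pink tags alone.

Things in the scene. Friction and masses are not known exactly. Their poses are not given: they have to be found in the camera images.
- pack: Battery pack: grey body 36 x 24 mm, orange cap 40 x 34 mm, black foot 40 x 40 x 12 mm, 94 mm tall, 0.18 kg (varies by a third). Origin: centre of its underside; z up, y across its two side tabs, which carry orange ribbed finger pads. Stands in the dock, held by hooks on the tabs under ledges: unpinched it cannot be pulled out. Hold it by the pads; pinched, they carry it.
- dock: Black charging dock, fixed, 80 (x) x 104 (y) mm, 52 mm high. Origin: centre of its underside, axes parallel to the pack's. The pack stands on its base plate, 10 mm above its underside. The pads' lower edges are 12 mm above the dock's top; nothing stands above the top but the pack. The pack is out when its underside is above the dock's top.
- tray: Grey open tray, fixed, 110 x 110 mm outside, 100 x 100 mm inside, 22 mm high, black mat. Origin: centre of its underside. The pack must be set down on it, not dropped (40 N at most).
- tray_floor (a point): Centre of the tray's inner floor, 5 mm above its underside.
- spot_lotion: White pump bottle with a blue pump, 69 x 48 x 155 mm, loose bystander. Origin under its centre.
- thread_red: Reel of red thread, 28 mm in diameter, 48 mm tall, loose bystander. Origin under its centre.
- tags_pink: Bundle of pink tags, 88 x 48 x 16 mm, loose bystander. Origin under its centre.
- pads_mid (a point): Point on the pack's mid-plane, 68 mm above its underside, level with the middle of the finger pads. Pads are 26 mm wide (x), 28 mm tall. They screw in and out on studs, each set differently at every start: a pad's outer face rests 25.5 to 32.5 mm from this point along +y or -y (51 to 65 mm over both), so the pair may be up to 3.5 mm off centre. The setting is firm while handled.
- tab_left: Left sprung tab (pack's +y side), a black strip with hook and orange pad. Origin: at the pack's origin when out; slides along the pack's -y as it is pressed. 2 N to start, 1.2 N more per mm, clear of the dock's ledge at 4 mm (a little sooner or later as the pack shifts in its play), hard stop at 5.5 mm (8.6 N). Springs back. Breaks if a finger presses it with more than 18 N.
- tab_right: Right sprung tab (pack's -y side), the mirror image of the left one, independent of it; slides along the pack's +y as it is pressed. Same spring, stop and strength. Both must be pressed in at once, and kept in while the pack is drawn up.
- dock_walls: The dock's thin walls, foot guides and grey catch ledges, one fixed piece with the dock and with the same origin and axes. The pack has 0.75 mm of play to each side between them; its hooks lie 1 mm under the ledges. They crack if the pack or its tabs bear on them with more than 12 N: an uneven pinch or a pull on a hooked tab does that. Pressing the pack down on the base plate does no harm.
Things that resemble listed ones, but are neither listed nor needed, are in the scene too. What is shaped like the pack but red or yellow is not meant.

How it is judged:
On the way:
1. the pack has been drawn upright out of the dock (z of pack in the frame of dock above 0.053 m and angle between pack's own z axis and vertical below 0.35 rad), for 0.1 s.
At the end, for the whole second after the job is handed in: The pack stands upright (within 0.1 rad) and still on the tray's floor (underside within 5 mm of it), inside its walls (origin within 40 mm of the centre along each side), released (x of pack in the frame of tray_floor between -0.04 and 0.04 m and y of pack in the frame of tray_floor between -0.04 and 0.04 m and z of pack in the frame of tray_floor between -0.004 and 0.005 m and angle between pack's own z axis and vertical below 0.1 rad and linear speed of pack below 0.02 m/s); the robot touches nothing.
It fails at once if a finger presses the left tab with more than 18 N (contact force between the fingers and tab_left above 18 N).
It fails at once if a finger presses the right tab with more than 18 N (contact force between the fingers and tab_right above 18 N).
It fails at once if the pack or its tabs bear on the dock's walls or ledges with more than 12 N (contact force between pack and dock_walls above 12 N).
It fails at once if the pack is dropped or pushed onto the tray with more than 40 N (contact force between pack and tray above 40 N).
It fails at once if a bystander is moved by more than 20 mm (distance of any of spot_lotion, thread_red, tags_pink from where it was at the start of the episode above 0.02 m).
It also fails if it takes over 72 s, if anything falls off the work surface, if the arm or the gripper's body presses on something with over 40 N, if the wrist force passes 120 N, or if a joint passes its speed limit or range.

## Working session

There is one attempt and no reset: what is moved stays moved. The work goes in short steps, Python scripts to look and compute and a tool call to move; the robot and the scene stay as the last step left them, time stands still between calls to the robot, and variables do not carry over. Pictures are saved under pics/ and viewed, at most 10 in all, crops included, and the job is handed in when it is done.

Besides the shell and the picture viewer there is one more tool, called after ">>>" in YAML: its name, and indented under it one key for each argument. servo_tool: Moves the arm, as the interface text tells. Its arguments: {"type":"object","properties":{"series":{"type":"array","items":{"type":"number"}},"fingers":{"type":"number"},"force":{"type":"number"}},"required":["series"]}

```bash
mkdir -p pics; cat > h.py <<'E'
from bench import env
import numpy as np, cv2
np.set_printoptions(precision=4,suppress=True)
def st():
    s=env.observe()
    for k in ("time_s","eef_pos","eef_rot","force","moment","opening","grip_force","joint_positions"): print(k,np.array(s[k]))
    return s
def cal(n):
    c=env.get_calibration(n); f=240/np.tan(np.radians(c["fovy"])/2)
    K=np.array([[f,0,c["cx"]],[0,f,c["cy"]],[0,0,1]]); return K,np.array(c["dist_coeffs"],float),np.array(c["cam_to_world"])
def ray(n,uv,z,C=None):
    K,d,T=C or cal(n)
    p=cv2.undistortPoints(np.array(uv,float).reshape(-1,1,2),K,d)[:,0]
    r=np.c_[p,np.ones(len(p))]@T[:3,:3].T
    return T[:3,3]+r*((z-T[2,3])/r[:,2])[:,None]
def proj(n,P,C=None):
    K,d,T=C or cal(n); W=np.linalg.inv(T)
    return cv2.projectPoints(np.array(P,float).reshape(-1,1,3),cv2.Rodrigues(W[:3,:3])[0],W[:3,3],K,d)[0][:,0]
E
python3 - <<'E'
from h import *
st()
for n in("top","side"):
    im=env.get_image(n); cv2.imwrite(f"pics/{n}0.png",im)
    for q in("pack","dock","tray","tray_floor","pads_mid","tab_left","tab_right","spot_lotion","thread_red","tags_pink"):
        print(n,q,[(np.array(r["location"]),round(r["score"],2)) for r in env.mark_of(q,n)][:3])
E
```

```text
time_s 0.0
eef_pos [ 0.1725 -0.548   0.2304]
eef_rot [-0.001   0.9884  0.1518 -0.    ]
force [ 0.5043  0.0815 -0.9692]
moment [-0.0196  0.0338  0.0078]
opening 0.0852378949486681
grip_force 0.0
joint_positions [-1.4056  0.3141  0.045   1.3036 -0.      1.4312]
top pack [(array([0.5697, 0.241 , 0.0025]), 0.93), (array([0.4631, 0.2834, 0.0131]), 0.89), (array([0.3808, 0.1728, 0.001 ]), 0.82)]
top dock [(array([0.4662, 0.2799, 0.0001]), 0.95)]
top tray [(array([ 0.4551,  0.039 , -0.0001]), 0.67)]
top tray_floor [(array([0.4558, 0.0448, 0.008 ]), 0.6)]
top pads_mid [(array([0.5705, 0.2416, 0.0614]), 0.87), (array([0.4623, 0.2858, 0.0805]), 0.83), (array([0.3793, 0.1717, 0.0715]), 0.82)]
top tab_left [(array([0.3804, 0.1756, 0.0046]), 0.44), (array([ 0.492 ,  0.1633, -0.001 ]), 0.43), (array([ 0.4013,  0.4247, -0.0025]), 0.42)]
top tab_right [(array([0.4651, 0.2834, 0.0098]), 0.49), (array([ 0.5726,  0.2383, -0.0031]), 0.46), (array([ 0.3794,  0.1747, -0.0003]), 0.45)]
top spot_lotion [(array([0.715 , 0.1696, 0.0013]), 0.66), (array([ 0.3886, -0.2439,  0.0039]), 0.27)]
top thread_red [(arr
[... 299 characters left out ...]
y [(array([ 0.4538,  0.0411, -0.0014]), 0.72)]
side tray_floor [(array([0.4562, 0.0398, 0.0054]), 0.73)]
side pads_mid [(array([0.4912, 0.163 , 0.0703]), 0.9), (array([0.3816, 0.17  , 0.0653]), 0.89), (array([0.4081, 0.4281, 0.0703]), 0.75)]
side tab_left [(array([0.4642, 0.2789, 0.0106]), 0.51), (array([ 0.3833,  0.169 , -0.0012]), 0.5), (array([0.491 , 0.1648, 0.0018]), 0.48)]
side tab_right [(array([0.4014, 0.4241, 0.0028]), 0.82), (array([0.3868, 0.1767, 0.0013]), 0.74), (array([0.571 , 0.2389, 0.0001]), 0.65)]
side spot_lotion [(array([ 0.7209,  0.1723, -0.0028]), 0.82)]
side thread_red [(array([0.6563, 0.0339, 0.0013]), 0.49)]
side tags_pink [(array([ 0.3861, -0.2435, -0.0014]), 0.64)]
```

View pics/top0.png

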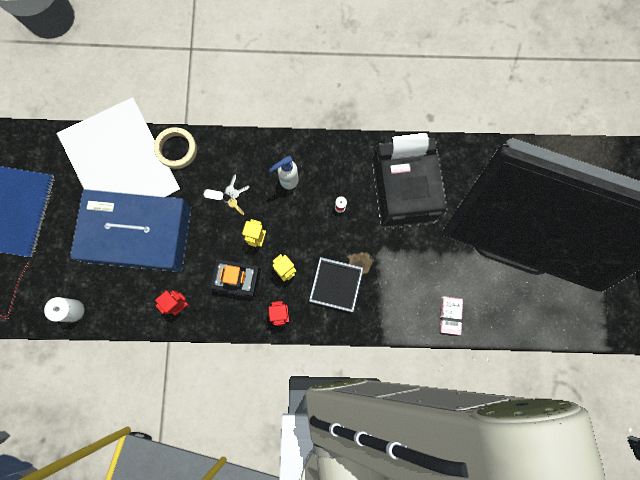

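View pics/side0.png

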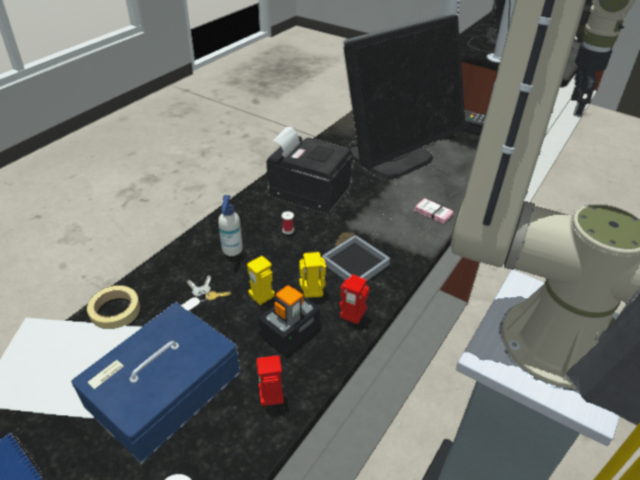

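Top view: the dock with the orange-capped pack is at about (235,277) and the tray at (336,284). Yellow look-alikes are at (254,233) and (285,267), red ones at (171,302) and (278,313). The side view confirms this. Next I need the yaws.

```bash
cat >> h.py <<'E'
def rect(n,q,z,near):
    best=None
    for r in env.silhouettes(q,n):
        m=r["pixels"].astype(np.uint8); c=max(cv2.findContours(m,0,2)[0],key=cv2.contourArea)
        if len(c)<5: continue
        P=ray(n,c[:,0],z)[:,:2]; R=cv2.minAreaRect((P*1000).astype(np.float32))
        d=np.hypot(*(np.array(R[0])/1000-near))
        if d<.06: print(n,q,round(r["score"],2),R)
E
python3 - <<'E'
from h import *
env.get_image("top")
rect("top","dock",.045,[.464,.281]);rect("top","pack",.104,[.464,.281]);rect("top","tray",.022,[.455,.041])
E
```

```text
top dock 0.62 ((462.12738037109375, 277.309814453125), (114.465576171875, 79.0641098022461), 80.8306655883789)
top dock 0.4 ((467.95819091796875, 284.17181396484375), (59.32636260986328, 49.51020050048828), 81.97000885009766)
top pack 0.7 ((460.8740539550781, 276.8511962890625), (58.62172317504883, 45.96416091918945), 81.96172332763672)
top tray 0.72 ((455.8783264160156, 37.5921516418457), (108.01499938964844, 109.54540252685547), 77.37135314941406)
```

>>> servo_tool:
  series: [2.7,5,0.5,0,0,0.168,2.7,5,0.5,0,0,0.168,2.7,5,0.5,0,0,0.168,2.7,5,0.5,0,0,0.168,2.7,5,0.5,0,0,0.168,2.7,5,0.5,0,0,0.168,2.7,5,0.5,0,0,0.168,0.7,5,0,0,0,0.168,0.7,5,0,0,0,0.168,0.7,5,0,0,0,0.168]
  fingers: 0
  force: 20

```text
time_s: 2.55
eef_pos: [0.3827, -0.047, 0.2666]
eef_rot: [0.001, 0.544, 0.839, 0.0]
force: [1.1, -0.5, -1.2]
opening: 0.0853
grip_force: 0.0
```

>>> servo_tool:
  series: [1,4.1,0,0,0,0.168,1,4.1,0,0,0,0.168,1,4.1,0,0,0,0.168,1,4.1,0,0,0,0.168,1,4.1,0,0,0,0.168,1,4.1,0,0,0,0.168,1,4.1,0,0,0,0,1,4.1,0,0,0,0,0,0,0,0,0,0,0,0,0,0,0,0]

```text
time_s: 3.8
eef_pos: [0.4622, 0.2792, 0.2661]
eef_rot: [-0.0, 0.074, 0.997, -0.0]
force: [0.6, -0.1, 0.7]
opening: 0.0853
grip_force: 0.0
```

```bash
python3 - <<'E'
from h import *
st(); print(cal("wrist"))
im=env.get_image("wrist"); cv2.imwrite("pics/w0.png",im)
for q in("pack","dock","pads_mid","tab_left","tab_right"):
    print(q,[(np.array(r["location"]),round(r["score"],2)) for r in env.mark_of(q,"wrist")][:3])
for q in("pack","dock","tab_left","tab_right"):
    rect("wrist",q,.104 if q=="pack" else .052 if q=="dock" else .092,[.464,.281])
E
```

```text
time_s 3.8
eef_pos [0.4622 0.2792 0.2661]
eef_rot [-0.0003  0.0741  0.9972 -0.0003]
force [ 0.5687 -0.0655  0.6797]
moment [ 0.0422 -0.0281  0.0035]
opening 0.08529291220077985
grip_force 0.0
joint_positions [ 0.3948  0.2381  0.0298  1.3633 -0.0002  0.5432]
(array([[349.2965,   0.    , 319.182 ],
       [  0.    , 349.2965, 241.4096],
       [  0.    ,   0.    ,   1.    ]]), array([0.0129, 0.    , 0.    , 0.    , 0.    ]), array([[ 0.148 ,  0.9348,  0.3228,  0.3799],
       [ 0.989 , -0.1394, -0.0498,  0.2925],
       [-0.0015,  0.3266, -0.9452,  0.4089],
       [ 0.    ,  0.    ,  0.    ,  1.    ]]))
pack [(array([0.4656, 0.2797, 0.009 ]), 0.95), (array([0.4888, 0.1644, 0.    ]), 0.73), (array([0.4018, 0.4228, 0.0032]), 0.72)]
dock [(array([ 0.7168,  0.1733, -0.0015]), 0.26)]
pads_mid [(array([0.3995, 0.4251, 0.0671]), 0.73), (array([0.4671, 0.2799, 0.0785]), 0.7), (array([0.4909, 0.1649, 0.0675]), 0.64)]
tab_left [(array([ 0.4875,  0.1685, -0.0003]), 0.65), (array([ 0.4018,  0.4204, -0.0004]), 0.61), (array([0.4646, 0.2816, 0.0126]), 0.36)]
tab_right [(array([ 0.5727,  0.2406, -0.0008]), 0.62)]
wrist pack 0.86 ((459.2284851074219, 283.26605224609375), (50.50430679321289, 51.88273620605469), 81.40394592285156)
wrist tab_left 0.75 ((463.4986572265625, 304.1983947753906), (11.286458969116211, 38.324859619140625), 87.8695297241211)
wrist tab_right 0.8 ((456.9792175292969, 261.88861083984375), (8.879426002502441, 37.563453674316406), 77.02890014648438)
```

View pics/w0.png

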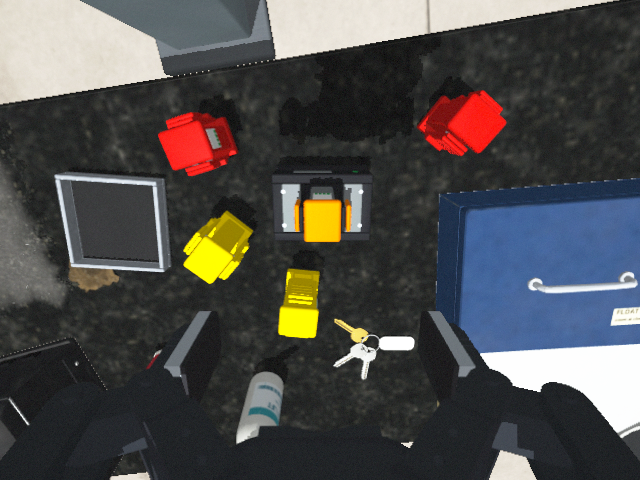

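The wrist view shows the dock square to the image at (322,205), with the orange pads at x≈297 and 349. I'll descend for a closer look.

>>> servo_tool:
  series: [0,0,-1.4,0,0,0,0,0,-1.4,0,0,0,0,0,-1.4,0,0,0,0,0,-1.4,0,0,0,0,0,-1.4,0,0,0,0,0,-1.4,0,0,0,0,0,-1.4,0,0,0,0,0,0,0,0,0,0,0,0,0,0,0,0,0,0,0,0,0]

```text
time_s: 5.55
eef_pos: [0.463, 0.2797, 0.169]
eef_rot: [0.001, 0.074, 0.997, 0.0]
force: [0.2, -0.3, -0.2]
opening: 0.0855
grip_force: 0.0
```

```bash
python3 - <<'E'
from h import *
st()
im=env.get_image("wrist"); cv2.imwrite("pics/w1.png",cv2.resize(im[110:330,180:460],None,fx=2.7,fy=2.7,interpolation=cv2.INTER_CUBIC))
cv2.imwrite("pics/w1full.png",im)
for q in("pack","dock","pads_mid"):
    print(q,[(np.array(r["location"]),round(r["score"],2)) for r in env.mark_of(q,"wrist")][:2])
E
```

```text
time_s 5.55
eef_pos [0.463  0.2797 0.169 ]
eef_rot [0.0006 0.0743 0.9972 0.0004]
force [ 0.2027 -0.2623 -0.1999]
moment [0.0191 0.008  0.0061]
opening 0.08551878980481226
grip_force 0.0
joint_positions [ 0.3949  0.2729 -0.1637  1.1327  0.0001  0.5436]
pack [(array([0.4645, 0.28  , 0.0092]), 0.93), (array([0.5732, 0.2359, 0.0011]), 0.93)]
dock [(array([0.7179, 0.1742, 0.0021]), 0.48)]
pads_mid [(array([0.385, 0.172, 0.071]), 0.9), (array([0.4917, 0.1636, 0.0663]), 0.77)]
```

View pics/w1.png

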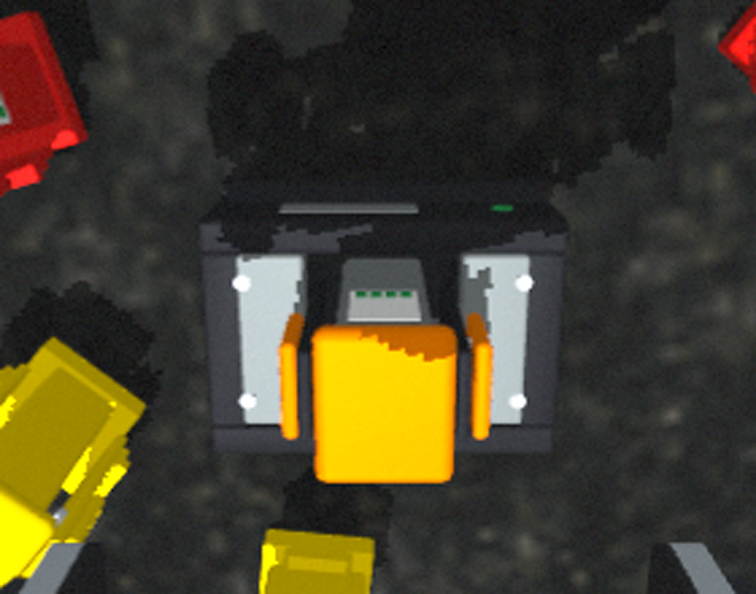

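```bash
python3 - <<'E'
from h import *
C=cal("wrist")
f=lambda L:[(180+x/2.7,110+y/2.7) for x,y in L]
a=np.radians(81.5); Y=np.array([np.cos(a),np.sin(a)]); X=np.array([np.sin(a),-np.cos(a)])
o=np.array([.463,.2797])
def show(n,L,z):
    P=ray("wrist",f(L),z,C)[:,:2]; d=P-o; print(n,np.c_[d@X,d@Y]*1000)
show("cap",[(313,482),(455,482),(313,330),(456,330)],.104)
show("padL",[(281,350),(281,437),(299,437)],.092)
show("padR",[(492,350),(490,437),(473,437)],.092)
show("screws",[(241,283),(524,283),(248,401),(517,401)],.052)
show("dockouter",[(201,225),(568,225),(212,450),(553,450)],.052)
P=ray("wrist",f([(241,283),(248,401),(524,283),(517,401),(240,424),(517,424)]),.052,C)[:,:2]
for i,j in((0,2),(1,3),(4,5)): print(np.degrees(np.arctan2(*(P[j]-P[i])[::-1])))
E
```

```text
cap [[ 21.0645 -14.8339]
 [ 21.0803  19.825 ]
 [-17.8524 -13.9613]
 [-17.8336  19.0156]]
padL [[ -8.889  -22.7858]
 [ 14.4439 -23.5682]
 [ 14.4472 -19.    ]]
padR [[-8.8602 29.062 ]
 [14.4697 29.4776]
 [14.4686 25.1647]]
screws [[-15.3192 -37.7198]
 [-15.2712  42.511 ]
 [ 20.7064 -37.362 ]
 [ 20.7478  42.2718]]
dockouter [[-31.9259 -48.0252]
 [-31.8604  53.8657]
 [ 36.605  -48.9248]
 [ 36.6549  53.8811]]
81.46566881123994
81.47021439442113
81.47064878383809
```

>>> servo_tool:
  series: [0.13,0.1,0,0,0,0,0.13,0.11,0,0,0,0,0,0,-1.8,0,0,0,0,0,-1.8,0,0,0,0,0,-1.8,0,0,0,0,0,-1.8,0,0,0,0,0,-1.8,0,0,0,0,0,-1.8,0,0,0,0,0,-0.4,0,0,0,0,0,0,0,0,0]
  fingers: 0.2

```text
time_s: 7.0
eef_pos: [0.4652, 0.2816, 0.0564]
eef_rot: [-0.0, 0.074, 0.997, -0.0]
force: [0.4, 0.4, 1.0]
opening: 0.0684
grip_force: 0.0
```

```bash
python3 - <<'E'
from h import *
st()
im=env.get_image("wrist"); cv2.imwrite("pics/w2.png",im)
E
```

```text
time_s 7.0
eef_pos [0.4652 0.2816 0.0564]
eef_rot [-0.0001  0.0743  0.9972 -0.    ]
force [0.4255 0.4086 1.0038]
moment [ 0.0539 -0.024  -0.0143]
opening 0.06840367197551486
grip_force 0.0
joint_positions [ 0.3966  0.3705 -0.3241  0.8763  0.0001  0.5454]
```

View pics/w2.png

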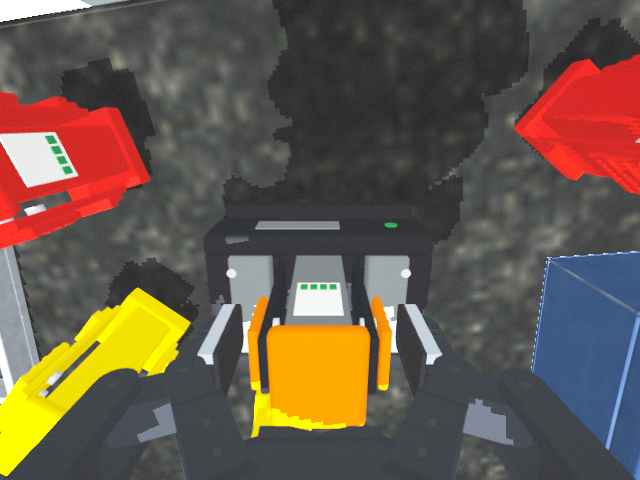

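The fingers' inner faces at x≈242 and 399 straddle the pads at about 249 and 391, so the tool is centred. I'll close gradually.

>>> servo_tool:
  series: [0,0,0,0,0,0,0,0,0,0,0,0,0,0,0,0,0,0,0,0,0,0,0,0,0,0,0,0,0,0,0,0,0,0,0,0,0,0,0,0,0,0,0,0,0,0,0,0,0,0,0,0,0,0,0,0,0,0,0,0]
  fingers: 0.33

```text
time_s: 8.3
eef_pos: [0.4651, 0.2816, 0.0563]
eef_rot: [-0.0, 0.074, 0.997, 0.0]
force: [-0.0, -0.2, -0.4]
opening: 0.0572
grip_force: 0.0
```

```bash
cat > p.py <<'E'
from h import *
s=env.observe(); F=np.array(s["force"]); print(s["time_s"],s["opening"],s["grip_force"],"F",F,"Fy",F@[.148,.989,0],np.array(s["moment"]),np.array(s["eef_pos"]))
E
python3 p.py
```

```text
8.3 0.05722441580042695 0.0 F [-0.037  -0.2199 -0.4278] Fy -0.22296551462205777 [-0.0098  0.0092  0.0505] [0.4651 0.2816 0.0563]
```

>>> servo_tool:
  series: [0,0,0,0,0,0,0,0,0,0,0,0,0,0,0,0,0,0,0,0,0,0,0,0,0,0,0,0,0,0,0,0,0,0,0,0,0,0,0,0,0,0,0,0,0,0,0,0,0,0,0,0,0,0,0,0,0,0,0,0]
  fingers: 0.36

```text
time_s: 9.55
eef_pos: [0.4651, 0.2816, 0.0563]
eef_rot: [-0.0, 0.074, 0.997, 0.0]
force: [-0.2, 0.2, 0.5]
opening: 0.0547
grip_force: 0.0
```

>>> servo_tool:
  series: [0,0,0,0,0,0,0,0,0,0,0,0,0,0,0,0,0,0,0,0,0,0,0,0,0,0,0,0,0,0,0,0,0,0,0,0,0,0,0,0,0,0,0,0,0,0,0,0,0,0,0,0,0,0,0,0,0,0,0,0]
  fingers: 0.38

```text
time_s: 10.8
eef_pos: [0.4652, 0.2816, 0.0563]
eef_rot: [0.0, 0.074, 0.997, 0.0]
force: [-0.2, -0.3, -0.3]
opening: 0.053
grip_force: 0.0
```

>>> servo_tool:
  series: [0,0,0,0,0,0,0,0,0,0,0,0,0,0,0,0,0,0,0,0,0,0,0,0,0,0,0,0,0,0,0,0,0,0,0,0,0,0,0,0,0,0,0,0,0,0,0,0,0,0,0,0,0,0,0,0,0,0,0,0]
  fingers: 0.395

```text
time_s: 12.05
eef_pos: [0.4652, 0.2816, 0.0564]
eef_rot: [0.0, 0.074, 0.997, 0.0]
force: [-0.7, 0.2, 2.8]
opening: 0.0513
grip_force: 2.2
```

```bash
python3 p.py
```

```text
12.05 0.0513172827873899 2.233676165342331 F [-0.7339  0.244   2.846 ] Fy 0.13273397800094544 [ 0.0665  0.1048 -0.0245] [0.4652 0.2816 0.0564]
```

>>> servo_tool:
  series: [0,0,0,0,0,0,0,0,0,0,0,0,0,0,0,0,0,0,0,0,0,0,0,0,0,0,0,0,0,0,0,0,0,0,0,0,0,0,0,0,0,0,0,0,0,0,0,0,0,0,0,0,0,0,0,0,0,0,0,0]
  fingers: 0.415

```text
time_s: 13.3
eef_pos: [0.4653, 0.2816, 0.0565]
eef_rot: [0.0, 0.074, 0.997, 0.0]
force: [-0.3, -0.7, 4.8]
opening: 0.0498
grip_force: 3.2
```

```bash
python3 p.py
```

```text
13.3 0.04977110429557676 3.1715021654963493 F [-0.2531 -0.6512  4.7723] Fy -0.681444730993868 [-0.0119  0.1604 -0.0073] [0.4653 0.2816 0.0565]
```

>>> servo_tool:
  series: [0,0,0,0,0,0,0,0,0,0,0,0,0,0,0,0,0,0,0,0,0,0,0,0,0,0,0,0,0,0,0,0,0,0,0,0,0,0,0,0,0,0,0,0,0,0,0,0,0,0,0,0,0,0,0,0,0,0,0,0]
  fingers: 0.44

```text
time_s: 14.55
eef_pos: [0.4653, 0.2816, 0.0565]
eef_rot: [0.0, 0.074, 0.997, 0.0]
force: [-1.3, 0.6, 4.8]
opening: 0.0477
grip_force: 4.3
```

```bash
python3 p.py
```

```text
14.55 0.04766725843327364 4.294913783669472 F [-1.2915  0.6134  4.8021] Fy 0.41553230991276885 [ 0.0524  0.1759 -0.0602] [0.4653 0.2816 0.0565]
```

>>> servo_tool:
  series: [0,0,0,0,0,0,0,0,0,0,0,0,0,0,0,0,0,0,0,0,0,0,0,0,0,0,0,0,0,0,0,0,0,0,0,0,0,0,0,0,0,0,0,0,0,0,0,0,0,0,0,0,0,0,0,0,0,0,0,0]
  fingers: 0.47

```text
time_s: 15.8
eef_pos: [0.4654, 0.2817, 0.0567]
eef_rot: [0.0, 0.074, 0.997, 0.0]
force: [-1.7, 0.2, 6.9]
opening: 0.0456
grip_force: 5.7
```

```bash
python3 p.py
```

```text
15.8 0.045576298808205705 5.655796229839325 F [-1.6589  0.1792  6.8678] Fy -0.06827638340985845 [-0.0055  0.2037 -0.0331] [0.4654 0.2817 0.0567]
```

>>> servo_tool:
  series: [0,0,0,0,0,0,0,0,0,0,0,0,0,0,0,0,0,0,0,0,0,0,0,0,0,0,0,0,0,0,0,0,0,0,0,0,0,0,0,0,0,0,0,0,0,0,0,0,0,0,0,0,0,0,0,0,0,0,0,0]
  fingers: 0.498

```text
time_s: 17.05
eef_pos: [0.4655, 0.2817, 0.0568]
eef_rot: [0.0, 0.074, 0.997, 0.0]
force: [-1.3, -0.4, 7.5]
opening: 0.0429
grip_force: 6.9
```

```bash
python3 p.py
```

```text
17.05 0.04285743416828929 6.932451501488686 F [-1.3467 -0.4496  7.4898] Fy -0.6439871441703845 [-0.0074  0.2205  0.0031] [0.4655 0.2817 0.0568]
```

>>> servo_tool:
  series: [0,0,0,0,0,0,0,0,0,0,0,0,0,0,0,0,0,0,0,0,0,0,0,0,0,0,0,0,0,0,0,0,0,0,0,0,0,0,0,0,0,0,0,0,0,0,0,0,0,0,0,0,0,0,0,0,0,0,0,0]
  fingers: 0.511

```text
time_s: 18.3
eef_pos: [0.4655, 0.2818, 0.057]
eef_rot: [0.0, 0.074, 0.997, 0.0]
force: [-1.3, -0.8, 8.5]
opening: 0.0421
grip_force: 7.5
```

```bash
python3 p.py
```

```text
18.3 0.042103695625120695 7.534482479095459 F [-1.3231 -0.7552  8.5375] Fy -0.9427471896479881 [-0.0253  0.3275 -0.0299] [0.4655 0.2818 0.057 ]
```

>>> servo_tool:
  series: [0,-0.01,0,0,0,0,0,-0.01,0,0,0,0,0,-0.01,0,0,0,0,0,0,0.02,0,0,0,0,0,0.02,0,0,0,0,0,0.02,0,0,0,0,0,0.02,0,0,0,0,0,0.02,0,0,0,0,0,0,0,0,0,0,0,0,0,0,0]

```text
time_s: 19.55
eef_pos: [0.4652, 0.2813, 0.0571]
eef_rot: [0.0, 0.074, 0.997, 0.0]
force: [1.3, -0.2, 0.7]
opening: 0.0419
grip_force: 7.4
```

```bash
python3 p.py
```

```text
19.55 0.04188732560424982 7.36389622092247 F [ 1.3018 -0.1901  0.6692] Fy 0.004673425536562655 [ 0.1528 -0.2949 -0.0279] [0.4652 0.2813 0.0571]
```

>>> servo_tool:
  series: [0,0,0.015,0,0,0,0,0,0.015,0,0,0,0,0,0.015,0,0,0,0,0,0.015,0,0,0,0,0,0.015,0,0,0,0,0,0.015,0,0,0,0,0,0,0,0,0,0,0,0,0,0,0,0,0,0,0,0,0,0,0,0,0,0,0]

```text
time_s: 20.8
eef_pos: [0.4652, 0.2813, 0.0582]
eef_rot: [0.0, 0.074, 0.997, 0.0]
force: [0.5, -0.5, -2.2]
opening: 0.042
grip_force: 7.3
```

```bash
python3 p.py
```

```text
20.8 0.04197161396668115 7.289696037769318 F [ 0.5267 -0.4952 -2.2257] Fy -0.4118421538525091 [0.0144 0.0165 0.0003] [0.4652 0.2813 0.0582]
```

>>> servo_tool:
  series: [0,0,0.02,0,0,0,0,0,0.02,0,0,0,0,0,0.02,0,0,0,0,0,0.02,0,0,0,0,0,0.02,0,0,0,0,0,0.02,0,0,0,0,0,0.02,0,0,0,0,0,0,0,0,0,0,0,0,0,0,0,0,0,0,0,0,0]

```text
time_s: 22.05
eef_pos: [0.4651, 0.2812, 0.0596]
eef_rot: [-0.0, 0.074, 0.997, 0.0]
force: [-0.1, -0.3, -2.5]
opening: 0.0415
grip_force: 7.3
```

```bash
python3 p.py
```

```text
22.05 0.041542740273083224 7.289586737751961 F [-0.0574 -0.3016 -2.458 ] Fy -0.3067391535504374 [ 0.0396 -0.0285  0.0372] [0.4651 0.2812 0.0596]
```

>>> servo_tool:
  series: [0,0,0.03,0,0,0,0,0,0.03,0,0,0,0,0,0.04,0,0,0,0,0,0.05,0,0,0,0,0,0.05,0,0,0,0,0,0.1,0,0,0,0,0,0.1,0,0,0,0,0,0.1,0,0,0,0,0,0.1,0,0,0,0,0,0.1,0,0,0]

```text
time_s: 23.3
eef_pos: [0.4652, 0.2813, 0.0667]
eef_rot: [0.0, 0.074, 0.997, 0.0]
force: [-0.4, -0.3, -2.2]
opening: 0.0421
grip_force: 7.3
```

```bash
python3 p.py
```

```text
23.3 0.04212400569377387 7.289528399705887 F [-0.3546 -0.3471 -2.2018] Fy -0.3957963740371938 [0.0099 0.0283 0.0391] [0.4652 0.2813 0.0667]
```

>>> servo_tool:
  series: [0,0,0.2,0,0,0,0,0,0.3,0,0,0,0,0,0.4,0,0,0,0,0,0.5,0,0,0,0,0,0.6,0,0,0,0,0,0.7,0,0,0,0,0,0.7,0,0,0,0,0,0.7,0,0,0,0,0,0.7,0,0,0,0,0,0.4,0,0,0]

```text
time_s: 24.55
eef_pos: [0.4654, 0.2814, 0.1192]
eef_rot: [0.0, 0.074, 0.997, 0.0]
force: [0.3, -1.0, -1.9]
opening: 0.042
grip_force: 7.3
```

```bash
python3 - <<'E'
import p
from h import *
im=env.get_image("side"); cv2.imwrite("pics/s1.png",cv2.resize(im[170:380,200:480],None,fx=2.5,fy=2.5))
for q in("pack","tray","tray_floor"): print([(np.array(r["location"]),round(r["score"],2)) for r in env.mark_of(q,"side")][:6])
E
```

```text
24.55 0.0420055374258662 7.290325462818146 F [ 0.2887 -0.9558 -1.9133] Fy -0.9025659157856332 [-0.0054  0.0415  0.0444] [0.4654 0.2814 0.1192]
[(array([0.4657, 0.2809, 0.0742]), 0.96), (array([ 0.4872,  0.1652, -0.    ]), 0.96), (array([ 0.5703,  0.2373, -0.0006]), 0.74), (array([0.3956, 0.4213, 0.0019]), 0.73), (array([ 0.3803,  0.1752, -0.0028]), 0.71)]
[(array([ 0.454 ,  0.0395, -0.0007]), 0.63), (array([0.4615, 0.276 , 0.0028]), 0.63)]
[(array([0.4583, 0.0417, 0.0041]), 0.8), (array([0.4656, 0.276 , 0.0696]), 0.56)]
```

View pics/s1.png

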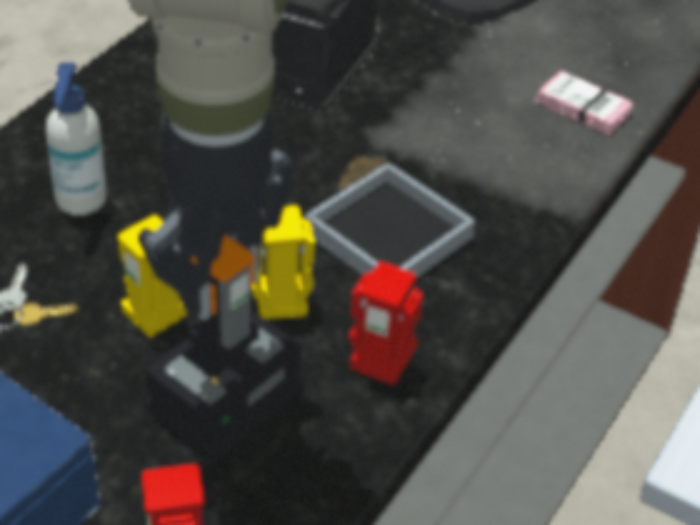

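The side view shows the pack hanging upright above the dock at crop (235,290), and the tray at (390,220). I'll raise it over the look-alikes and carry it across.

>>> servo_tool:
  series: [0,0,0.6,0,0,0,0,0,1,0,0,0,0,0,1.2,0,0,0,0,0,1.2,0,0,0,0,0,1,0,0,0,0,-0.5,0.7,0,0,0,-0.1,-1,0.3,0,0,0,-0.1,-1.5,0,0,0,0,-0.1,-2,0,0,0,0,-0.1,-2.3,0,0,0,0]

```text
time_s: 26.0
eef_pos: [0.4606, 0.2065, 0.1782]
eef_rot: [-0.0, 0.074, 0.997, -0.0]
force: [1.1, 1.4, -2.4]
opening: 0.0423
grip_force: 7.3
```

>>> servo_tool:
  series: [-0.1,-2.5,0,0,0,0,-0.1,-2.5,0,0,0,0,-0.1,-2.5,0,0,0,0,-0.1,-2.5,0,0,0,0,-0.1,-2.3,0,0,0,0,0,-2,0,0,0,0,0,-1.5,0,0,0,0,0,-0.8,0,0,0,0,0,-0.2,0,0,0,0,0,0,0,0,0,0]

```text
time_s: 27.25
eef_pos: [0.4561, 0.0405, 0.1786]
eef_rot: [-0.0, 0.074, 0.997, 0.0]
force: [-0.7, -0.7, -2.0]
opening: 0.0416
grip_force: 7.3
```

```bash
python3 - <<'E'
import p
from h import *
im=env.get_image("wrist"); cv2.imwrite("pics/w3.png",im)
for q in("pack","tray","tray_floor"): print([(np.array(r["location"]),round(r["score"],2)) for r in env.mark_of(q,"wrist")][:2])
E
```

```text
27.25 0.04159947220850349 7.290479019284248 F [-0.7454 -0.7075 -2.0288] Fy -0.81008495286398 [0.0862 0.0052 0.0045] [0.4561 0.0405 0.1786]
[(array([0.3816, 0.1736, 0.0058]), 0.96), (array([ 0.5734,  0.237 , -0.0001]), 0.75)]
[(array([0.4574, 0.0391, 0.0045]), 0.62)]
[(array([0.4535, 0.0395, 0.0043]), 0.59)]
```

View pics/w3.png

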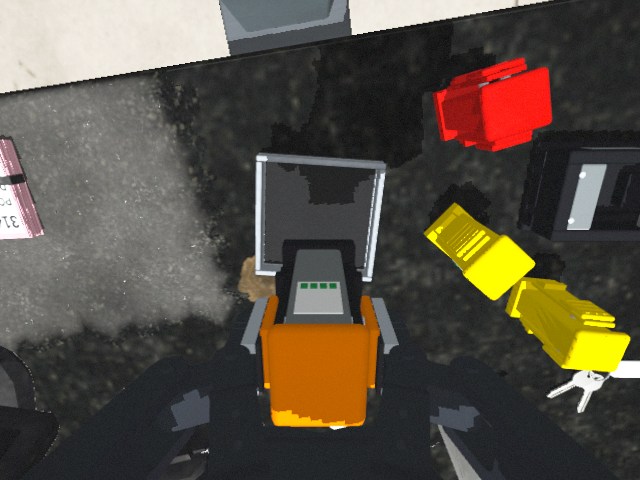

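The pack hangs straight between the fingers at (320,370), and the tray at (320,215) lies below it. I'll descend to just above the floor.

>>> servo_tool:
  series: [0,0,-0.7,0,0,0,0,0,-1.3,0,0,0,0,0,-1.8,0,0,0,0,0,-2,0,0,0,0,0,-2,0,0,0,0,0,-1.8,0,0,0,0,0,-1.4,0,0,0,0,0,-0.8,0,0,0,0,0,-0.4,0,0,0,0,0,0,0,0,0]

```text
time_s: 28.7
eef_pos: [0.4563, 0.0402, 0.0567]
eef_rot: [0.0, 0.074, 0.997, 0.0]
force: [0.1, -0.5, -2.5]
opening: 0.042
grip_force: 7.3
```

>>> servo_tool:
  series: [0,0,-0.05,0,0,0,0,0,-0.05,0,0,0,0,0,-0.05,0,0,0,0,0,-0.05,0,0,0,0,0,-0.05,0,0,0,0,0,-0.03,0,0,0,0,0,-0.03,0,0,0,0,0,-0.03,0,0,0,0,0,0,0,0,0,0,0,0,0,0,0]

```text
time_s: 29.95
eef_pos: [0.4561, 0.0403, 0.0532]
eef_rot: [-0.0, 0.074, 0.997, 0.0]
force: [-0.5, 0.2, -2.5]
opening: 0.042
grip_force: 7.3
```

```bash
python3 p.py
```

```text
29.95 0.042040452602081 7.290369048714638 F [-0.5088  0.1727 -2.471 ] Fy 0.0955059801335787 [-0.0344 -0.0596 -0.0503] [0.4561 0.0403 0.0532]
```

Still hanging, so I'll go down in 0.3 mm rows.

>>> servo_tool:
  series: [0,0,-0.03,0,0,0,0,0,-0.03,0,0,0,0,0,-0.03,0,0,0,0,0,-0.02,0,0,0,0,0,-0.02,0,0,0,0,0,0,0,0,0,0,0,0,0,0,0,0,0,0,0,0,0,0,0,0,0,0,0,0,0,0,0,0,0]

```text
time_s: 31.2
eef_pos: [0.4562, 0.0403, 0.0521]
eef_rot: [0.0, 0.074, 0.997, 0.0]
force: [-1.3, -0.2, 4.6]
opening: 0.0422
grip_force: 7.4
```

```bash
python3 p.py
```

```text
31.2 0.04217020788221835 7.447841987013817 F [-1.2847 -0.1928  4.5634] Fy -0.38079935702059126 [0.0447 0.3327 0.0197] [0.4562 0.0403 0.0521]
```

Contact with the floor. Now release.

>>> servo_tool:
  series: [0,0,0,0,0,0,0,0,0,0,0,0,0,0,0,0,0,0,0,0,0,0,0,0,0,0,0,0,0,0,0,0,0,0,0,0,0,0,0,0,0,0,0,0,0,0,0,0,0,0,0,0,0,0,0,0,0,0,0,0]
  fingers: 0.44

```text
time_s: 32.45
eef_pos: [0.4561, 0.0403, 0.0519]
eef_rot: [0.0, 0.074, 0.997, 0.0]
force: [-0.1, 0.2, -1.4]
opening: 0.0479
grip_force: 4.2
```

>>> servo_tool:
  series: [0,0,0,0,0,0,0,0,0,0,0,0,0,0,0,0,0,0,0,0,0,0,0,0,0,0,0,0,0,0,0,0,0,0,0,0,0,0,0,0,0,0,0,0,0,0,0,0,0,0,0,0,0,0,0,0,0,0,0,0]
  fingers: 0.2

```text
time_s: 33.7
eef_pos: [0.4562, 0.0402, 0.0519]
eef_rot: [0.0, 0.074, 0.997, 0.0]
force: [-0.9, 0.0, -0.1]
opening: 0.0685
grip_force: 0.0
```

>>> servo_tool:
  series: [0,0,0.5,0,0,0,0,0,1,0,0,0,0,0,1.5,0,0,0,0,0,1.8,0,0,0,0,0,1.8,0,0,0,0,0,1.8,0,0,0,0,0,1.8,0,0,0,0,0,1.8,0,0,0,0,0,0,0,0,0,0,0,0,0,0,0]

```text
time_s: 34.95
eef_pos: [0.4559, 0.0403, 0.1717]
eef_rot: [-0.0, 0.074, 0.997, 0.0]
force: [0.4, 0.9, -0.2]
opening: 0.0688
grip_force: 0.0
```

```bash
python3 - <<'E'
import p
from h import *
im=env.get_image("wrist"); cv2.imwrite("pics/w4.png",im)
for c in("wrist","side"):
  if c=="side": env.get_image(c)
  for q in("pack","tray_floor"): print([(np.array(r["location"]),round(r["score"],2)) for r in env.mark_of(q,c)][:6])
E
```

```text
34.95 0.06876259047204733 0.0 F [ 0.4041  0.9052 -0.2447] Fy 0.9550740862430874 [-0.0385 -0.0052 -0.0076] [0.4559 0.0403 0.1717]
[(array([ 0.573 ,  0.2381, -0.0008]), 0.93), (array([0.4889, 0.1636, 0.0033]), 0.85), (array([0.383 , 0.1694, 0.003 ]), 0.79), (array([0.4562, 0.0373, 0.0053]), 0.69)]
[]
[(array([0.3954, 0.4244, 0.0008]), 0.88), (array([0.3814, 0.1764, 0.0008]), 0.84), (array([0.455 , 0.0379, 0.0069]), 0.69), (array([0.5704, 0.2388, 0.0042]), 0.66)]
[(array([0.4576, 0.0416, 0.004 ]), 0.95), (array([ 0.6565,  0.0346, -0.0008]), 0.27)]
```

View pics/w4.png

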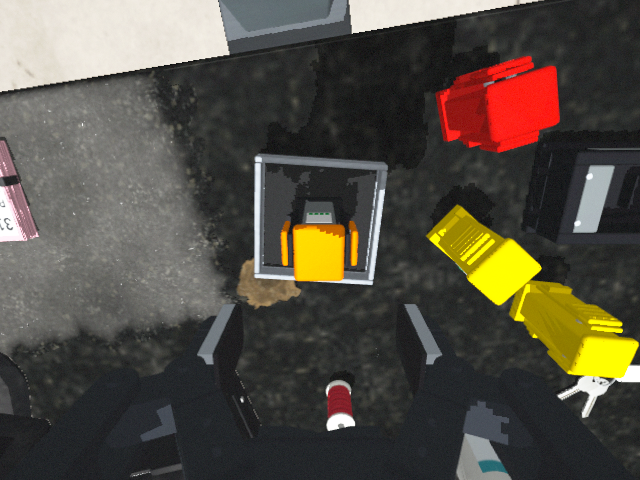

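The pack stands upright in the tray at about (319,245), and the gripper is clear of it. Handing in.

```bash
python3 -c "
from bench import env
print(env.close_job())"
```

```text
the job is handed in; nothing more can be done
None
```

The battery pack was pinched evenly, drawn out of the dock, set down upright on the tray floor and released, and the job is handed in; the hand-in returned no verdict.

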